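Clear the vase, open the drawer, put the stamp away

ROBOT

A 6-joint arm with a two-finger parallel gripper is mounted at the origin on the work surface. World frame = base frame: x ahead of the robot, y to its left, z up, the work surface at z = 0. Lengths are in mm, angles in rad, forces in N, time in s.
With the tool pointing down it reaches from about 350 to 925 mm from the base axis. Payload 6.4 kg.
Tool frame: the origin (TCP) lies midway between the tips of the shut fingers; the grasp point (between the pads) lies 19 mm behind it; z points along the fingers, y is the line along which they close (so a half turn about z gives the same grasp; the last joint's range is limited). The gripper opens to 94 mm and grips with 3 to 60 N. Pads are 16 mm wide; open, the fingers measure 119 mm over their backs; the gripper's body (75 mm by 177 mm) begins 78 mm behind the grasp point.
Start: joints at [-1.514, 0.245, 1.558, -0, 1.339, -0.174], TCP at [148.696, -632.774, 205.455] pointing down, gripper open.
Joint ranges: [-3.13, 3.13], [-1.02, 2.26], [0.13, 2.54], [-0.95, 4.09], [0.21, 2.88], [-2.74, 2.74]. Speed limits (rad/s): [2.57, 2.57, 3.14, 3.14, 3.14, 3.14].

INTERFACE

Orientations are given as a rotation vector (axis times angle).
In Python, from workcell import bot gives the robot as it stands. The module is installed in compiled form; this text tells all that it offers.
- The arm moves only by the tool carry_out, never from a script. Its arguments are lists of equal length, an entry for each row: "xyz": the shift along the tool's x, y, z scaled (see below), a list of three; "rot": the turn, a rotation vector about the tool's x, y, z scaled (see below), a list of three; "claw": the closure, from -1 (fully open) to 1 (shut). In form: {"xyz": [[tx, ty, tz], ...], "rot": [[ax, ay, az], ...], "claw": [claw, ...]}. A call has exactly 10 rows; each row is the pose to reach, as a shift and turn from the pose commanded when the call began, along the tool's axes at that moment; what a row does not reach only later rows make up. The controller multiplies each number of a shift by 0.2 m and each number of a turn by 1.5 rad. A row lasts 1/12 s, in which the tool goes at most 41.7 mm and 7.16 degrees, less where a joint would pass 70% of its speed; a pose out of reach is approached as far as the arm can. A call with a number of a shift or a turn outside -1 to 1 is refused whole. A call with a gripper value outside its range is refused whole. The fingers move at their own pace and stop on an object; "newtons" is the grip in N (left out, the last holds). Time passes only in rows, so rows that repeat a pose let the fingers close, or fill a call up. It gives the time, the measured TCP pose, the force, the opening and the grip force at its end, in the units of the state.
- bot.state(): the state, without advancing time (a new reading comes with each control period).
- bot.capture(name): name is "side" or "top" or "wrist"; returns the picture (384x512x3 uint8, red, green, blue); there is no depth.
- bot.camera_params(name): a dict with "fov_y" (degrees; the focal length in pixels is half the picture's height over the tangent of half this angle, whatever the lens; pixels are square), "cx", "cy" (the principal point, pixels), "k1" (the pictures are not rectified: a ray, as slopes to the right and down, at radius r is drawn at 1 + k1 r^2 times it, then the intrinsics apply), "cam_to_world" (4x4, takes a point from camera to world coordinates); the wrist camera has in their place "hand_eye" (4x4, takes a point from camera to tool coordinates, whose origin is the TCP and whose axes are the flange's). Camera axes: x right, y up, looking along -z (the intrinsics and any distortion apply to the point x, -y, -z); pixel columns grow to the right and rows downward; lengths in mm; the calibration is good to about 2 mm. A picture is of the moment at which its call begins: read the wrist's pose just before it. camera_params takes no time and is no camera call.
- bot.close_job(): hands the job in; it is judged then, once.
The state is a dict: "time_s": time; "qpos": joint angles; "joint_velocities": joint speeds; "joint_torque": joint torques, N m; "position": TCP position; "tcp_rot": TCP orientation; "force": force on the tool from outside, world axes, zero at the start; "moment": the same for the moment, N m; "grip_width": finger opening in mm; "finger_force": force on a finger pad.
Only numpy, scipy, OpenCV 4.12 (cv2) and the standard library are available. Lean on these libraries where they do the work, as an engineer would, in place of code of your own. Each camera call takes 0.05 s, during which the arm holds its last target. There are 200 camera calls.

TASK

A terracotta vase is standing in the way of the stamp chest's drawer. Set it down gently and upright on the ware board that already holds the other terracotta pot, then pull the drawer wide open (at least 12 cm) and put the wooden stamp into it, flat on the drawer's floor with its face down. Leave the drawer open and do not disturb the other pots, the jar or the cup.

Things in the scene. Friction and masses are not known exactly. Their poses are not given: they have to be found in the camera images.
- vase: The unglazed terracotta (orange-brown) vase standing on the table in front of the chest's drawer, about 0.28 kg, loose. Hollow, 130 tall: foot 60 across, belly 72 up to 56 above the underside, straight round neck 38 across from 80 to 120 above it, flared rim 44 across on top. Origin: centre of the underside; z up its axis. Easily lifted by the neck from above.
- pot_terracotta: The other terracotta pot, same shape, size and colour as vase, standing on the rear part (far from the robot) of one of the two ware boards; loose. Origin: centre of its underside.
- pot_blue: A blue-glazed pot of the same shape and size as vase, standing on the rear part of the other ware board; loose. Origin: centre of its underside.
- board_left: Left (+y) ware board: plain dark wooden slab 260 (its x) by 140 (its y) by 18 thick, fixed on the table. Origin: centre of its underside; its x axis points roughly away from the robot. The front half (negative x) is empty. A vase's whole foot is on the board when its centre is within 100 of the board's centre along x and 40 along y.
- board_right: Right (-y) ware board, the same in every way as board_left.
- drawer (a joint): How far the drawer is pulled out towards the robot (along the handle's -x), in m: 0 shut, 0.166 at its stop. Slides with about 1 N of friction and stays where left.
- handle (a point): Middle of the drawer's bar handle: horizontal round bar 11 thick, 120 long along y, 62 above the table, its axis 35 in front of the drawer front, on two thin stays 51 either side. Moves with the drawer. Its x points from the chest's front to its back. The fixed green chest is 240 deep, 240 wide, 100 high; a low rack 31 high stands on the rear half of its top.
- drawer_floor (a point): Point on the drawer's inner floor, at the middle of the foot of the inner face of its front, 22 above the table; moves with the drawer, axes as the handle's. Inside: 195 long (towards +x) by 198 wide (y), walls 56 high above the floor. With the drawer out by q, a part q - 6 long from this point backwards (+x) is open from above; the rest is under the chest's top.
- stamp: Wooden clay stamp standing face down on the table, about 0.09 kg, loose: dark base 60 (its x) by 36 (its y) by 14 high with a rubber face below, and on top a pale grip bar 52 (x) by 16 (y), from 14 to 42 above the underside. Origin: centre of the underside, z up when face down.
- jar: Small amber glaze jar, 54 across and 70 high, loose, standing left of the chest; leave alone. Origin: centre of its underside.
- cup: White cup, 68 across and 80 high, loose, standing right of the chest; leave alone. Origin: centre of its underside.
There are look-alikes about, which are no part of the job. What is shaped like the vase but purple is not meant.

How it is judged (in metres and radians):
On the way, in this order (a step that is already met when the one before it is completed fails the run):
1. the vase stands released and upright on the ware board that holds the terracotta pot, the drawer still shut (less than 3 cm out) (((x of vase in the frame of board_left between -0.105 and 0.105 m and y of vase in the frame of board_left between -0.045 and 0.045 m and z of vase in the frame of board_left between 0.012 and 0.024 m and x of pot_terracotta in the frame of board_left between -0.105 and 0.105 m and y of pot_terracotta in the frame of board_left between -0.045 and 0.045 m and z of pot_terracotta in the frame of board_left between 0.012 and 0.024 m) or (x of vase in the frame of board_right between -0.105 and 0.105 m and y of vase in the frame of board_right between -0.045 and 0.045 m and z of vase in the frame of board_right between 0.012 and 0.024 m and x of pot_terracotta in the frame of board_right between -0.105 and 0.105 m and y of pot_terracotta in the frame of board_right between -0.045 and 0.045 m and z of pot_terracotta in the frame of board_right between 0.012 and 0.024 m)) and angle between vase's own z axis and vertical below 0.1 rad and contact force between the fingers and vase below 0.1 N and value of joint drawer below 0.03 m), for 0.2 s.
2. the drawer is pulled out more than 11 cm (value of joint drawer above 0.11 m), for 0.2 s.
At the end, for the whole second after the job is handed in: The vase stands upright (0.1 rad) at rest on the board that holds the terracotta pot, centre within 105 mm (length) and 45 mm (width) of the board's centre; the drawer is over 105 mm out; the stamp rests flat (0.15 rad), face down on the drawer's floor; both released (((x of vase in the frame of board_left between -0.105 and 0.105 m and y of vase in the frame of board_left between -0.045 and 0.045 m and z of vase in the frame of board_left between 0.012 and 0.024 m and x of pot_terracotta in the frame of board_left between -0.105 and 0.105 m and y of pot_terracotta in the frame of board_left between -0.045 and 0.045 m and z of pot_terracotta in the frame of board_left between 0.012 and 0.024 m) or (x of vase in the frame of board_right between -0.105 and 0.105 m and y of vase in the frame of board_right between -0.045 and 0.045 m and z of vase in the frame of board_right between 0.012 and 0.024 m and x of pot_terracotta in the frame of board_right between -0.105 and 0.105 m and y of pot_terracotta in the frame of board_right between -0.045 and 0.045 m and z of pot_terracotta in the frame of board_right between 0.012 and 0.024 m)) and angle between vase's own z axis and vertical below 0.1 rad and contact force between the fingers and vase below 0.1 N and linear speed of each of vase, stamp below 0.02 m/s and value of joint drawer above 0.105 m and x of stamp in the frame of drawer_floor between 0 and 0.195 m and y of stamp in the frame of drawer_floor between -0.1 and 0.1 m and z of stamp in the frame of drawer_floor between -0.005 and 0.008 m and angle between stamp's own z axis and vertical below 0.15 rad and contact force between the fingers and stamp below 0.1 N); the robot touches nothing.
It fails at once if the vase is tipped over (more than 0.9 rad) (angle between vase's own z axis and vertical above 0.9 rad).
It fails at once if the vase is dropped (over 0.5 m/s while the fingers do not hold it) (linear speed of vase above 0.5 m/s and contact force between the fingers and vase below 0.1 N).
It fails at once if the pots on the boards, the jar or the cup are pushed more than 3 cm or tipped (distance of any of pot_terracotta, pot_blue, jar, cup from where it was at the start of the episode above 0.03 m or angle between any of pot_terracotta, pot_blue, jar, cup's own z axis and vertical above 0.4 rad).
It also fails if it takes over 69 s, if anything falls off the work surface, if the arm or the gripper's body presses on something with over 40 N, if the wrist force passes 120 N, or if a joint passes its speed limit or range.

## Working session

There is one attempt and no reset: what is moved stays moved. The work goes in short steps, Python scripts to look and compute and a tool call to move; the robot and the scene stay as the last step left them, time stands still between calls to the robot, and variables do not carry over. Pictures are saved under pics/ and viewed, at most 10 in all, crops included, and the job is handed in when it is done.

Besides the shell and the picture viewer there is one more tool, called after "Emit:" as name(argument=value, ...), one argument or row to a line, values as JSON. carry_out: Moves the arm, as the interface text tells. Its arguments: {"type":"object","properties":{"xyz":{"type":"array"},"rot":{"type":"array"},"claw":{"type":"array"},"newtons":{"type":"number"}},"required":["xyz","rot","claw"]}

```bash
mkdir -p pics
python3 - <<'E'
from workcell import bot
import cv2,numpy as np
np.set_printoptions(precision=4,suppress=True)
for n in("top","side"):
    cv2.imwrite(f"pics/{n}0.png",cv2.resize(bot.capture(n)[:,:,::-1],(800,600),interpolation=cv2.INTER_CUBIC))
for n in("top","side","wrist"): print(n,bot.camera_params(n))
print(bot.state())
E
```

```text
top {'fov_y': 48.82238155601435, 'cx': 260.23807195001456, 'cy': 194.76108650912946, 'k1': 0.010727430849400697, 'cam_to_world': array([[   0.0298,    0.996 ,   -0.0841,  528.007 ],
       [  -0.9995,    0.0304,    0.0059,   12.5568],
       [   0.0084,    0.0839,    0.9964, 1047.1208],
       [   0.    ,    0.    ,    0.    ,    1.    ]])}
side {'fov_y': 45.807430730312355, 'cx': 257.0596973325234, 'cy': 184.28837378649638, 'k1': -0.021136186290984054, 'cam_to_world': array([[   0.9947,    0.0521,   -0.089 ,  465.2586],
       [  -0.1011,    0.6631,   -0.7417, -918.916 ],
       [   0.0204,    0.7468,    0.6648,  923.7953],
       [   0.    ,    0.    ,    0.    ,    1.    ]])}
wrist {'fov_y': 58.33707851115242, 'cx': 251.49290149173862, 'cy': 194.44418399394598, 'k1': -0.029304084120144007, 'hand_eye': array([[   0.0009,    0.9718,    0.2359,   67.1638],
       [   1.    ,   -0.0011,    0.0005,   -0.2701],
       [   0.0007,    0.2359,   -0.9718, -178.5425],
       [   0.    ,    0.    ,    0.    ,    1.    ]])}
{'time_s': 0.1, 'qpos': array([-1.5141,  0.2457,  1.5589,  0.    ,  1.3387, -0.1741]), 'joint_velocities': array([ 0.0003, -0.0013, -0.0043,  0.0017, -0.0004,  0.001 ]), 'joint_torque': array([  0.0001, -41.6914, -31.5526,   0.0688,   0.031 ,  -0.0001]), 'position': array([ 148.6661, -632.2263,  204.48  ]), 'tcp_rot': array([-3.119 , -0.3616, -0.0002]), 'force': array([-0.8318, -0.1373, -0.5481]), 'moment': array([0.003 , 0.0188, 0.0181]), 'finger_force': 0.0, 'grip_width': 94.08621419315821}
```

View pics/top0.png

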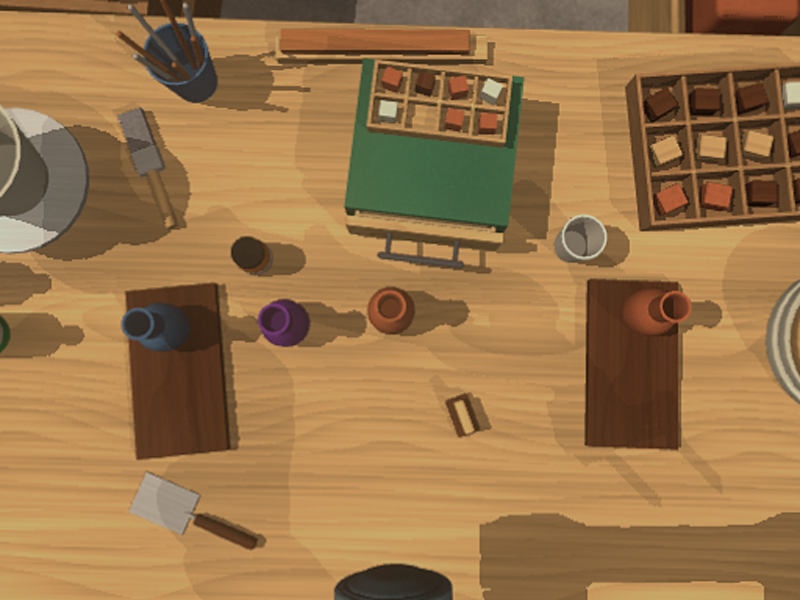

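View pics/side0.png

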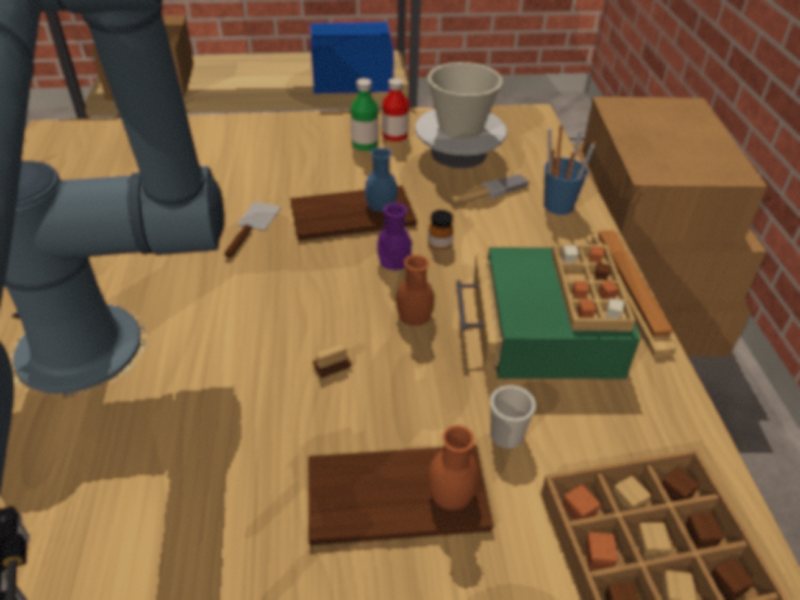

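Both pictures show three vase-shaped candidates for the vase. In the top view they are an orange-brown one at (391,308), in front of the drawer handle (380–463, 256–266), a purple one at (284,322), and an orange-brown pot on the right board at (655,312). The vase is the one at (391,308), because it is terracotta, stands on the table and is in front of the drawer. The right board (585–681, 280–447) holds the terracotta pot and the stamp is at (464,415). I'll confirm this in a crop.

```bash
cat > h.py <<'E'
from workcell import bot
import cv2,numpy as np
from scipy.spatial.transform import Rotation as R
np.set_printoptions(precision=3,suppress=True)
def ray(n,u,v,T=None):
    p=bot.camera_params(n); f=192/np.tan(np.radians(p["fov_y"]/2))
    d=np.array([(u-p["cx"])/f,(v-p["cy"])/f]); s=d.copy()
    for _ in range(20): s=d/(1+p["k1"]*(s@s))
    M=p["cam_to_world"] if T is None else T@p["hand_eye"]
    return M[:3,3],M[:3,:3]@np.array([s[0],-s[1],-1])
def at(n,u,v,z,T=None):
    o,d=ray(n,u,v,T); return o+d*(z-o[2])/d[2]
def tool():
    s=bot.state(); T=np.eye(4); T[:3,:3]=R.from_rotvec(s["tcp_rot"]).as_matrix(); T[:3,3]=s["position"]; return T
def crop(img,x,y,w,h,k,name):
    cv2.imwrite(name,cv2.resize(img[y:y+h,x:x+w,::-1],None,fx=k,fy=k,interpolation=cv2.INTER_CUBIC))
E
python3 - <<'E'
from h import *
i=bot.capture("top"); j=bot.capture("side")
a=cv2.resize(i[130:290,215:335],None,fx=3.75,fy=3.75,interpolation=cv2.INTER_CUBIC)
b=cv2.resize(j[150:250,190:280],None,fx=3.75,fy=3.75,interpolation=cv2.INTER_CUBIC)
c=np.zeros((600,790,3),np.uint8); c[:,:450]=a; c[:b.shape[0],452:452+b.shape[1]]=b
cv2.imwrite("pics/c1.png",c[:,:,::-1])
k=1.5625
for q in [(587,280),(680,284),(681,447),(585,446)]: print("board",at("top",q[0]/k,q[1]/k,18))
E
```

```text
board [ 661.796 -275.37    18.   ]
board [ 659.936 -421.324   18.   ]
board [ 407.845 -421.412   18.   ]
board [ 404.892 -273.933   18.   ]
```

View pics/c1.png

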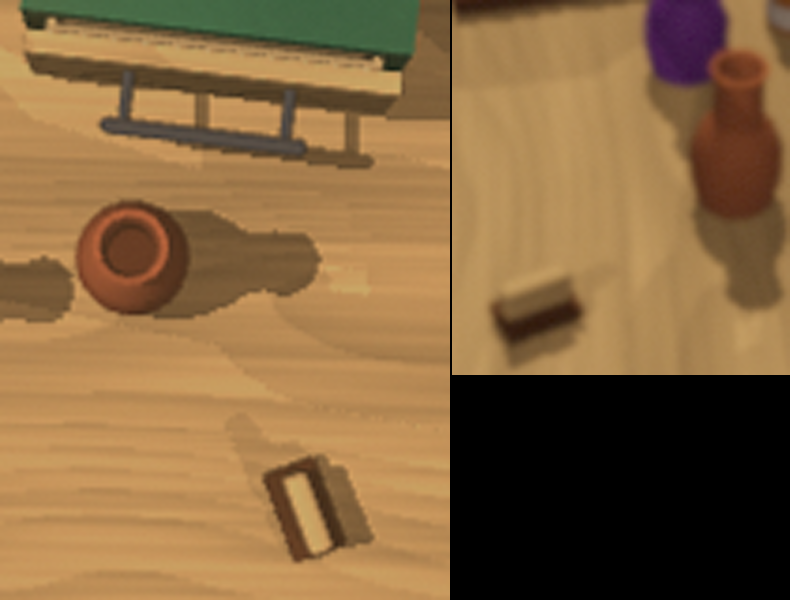

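The crop confirms it: the vase is orange-brown, with its rim centre at (134,248), and the purple one stands apart behind it. The stamp's grip has corners (286,477), (307,470), (334,549) and (313,556). The handle bar runs from (105,124) to (303,149).

Run:
```python
from h import *
t=lambda x,y,z: at("top",215+x/3.75-.4,130+y/3.75-.4,z)
s=lambda x,y,z: at("side",190+(x-452)/3.75-.4,150+y/3.75-.4,z)
print("vase rim top",t(134,248,130),"belly",t(132,257,45)," side",s(738,68,130))
st=[t(*q,42) for q in[(286,477),(307,470),(334,549),(313,556)]]
print("stamp",np.mean(st,0),np.arctan2(*((st[0]+st[1]-st[2]-st[3])[[1,0]])))
st=[s(*q,42) for q in[(492,302),(565,268),(575,288),(503,321)]]
print("stamp side",np.mean(st,0))
h=[t(103,124,62),t(305,149,62)]
print("handle",h,np.mean(h,0),np.linalg.norm(h[0]-h[1]))
print("pot rim",at("top",675/1.5625,308/1.5625,148),at("side",458/1.5625,440/1.5625,148))
print("drawer front edge",t(27,45,85),t(402,90,85), "chest", t(57,48,100),t(410,67,100))
print(tool())
```

```text
vase rim top [602.641  28.628 130.   ] belly [603.803  31.201  45.   ]  side [602.538  32.732 130.   ]
stamp [446.562 -85.423  42.   ] 0.3558714535875297
stamp side [446.42  -98.075  42.   ]
handle [array([685.542,  51.718,  62.   ]), array([673.666, -75.311,  62.   ])] [679.604 -11.796  62.   ] 127.58256624298278
pot rim [ 610.04  -359.526  148.   ] [ 613.081 -361.481  148.   ]
drawer front edge [729.4    99.099  85.   ] [ 708.647 -132.008   85.   ] chest [724.998  79.558 100.   ] [ 720.065 -134.346  100.   ]
[[   0.973    0.229   -0.     148.679]
 [   0.229   -0.973    0.001 -632.414]
 [   0.      -0.001   -1.     204.826]
 [   0.       0.       0.       1.   ]]
```

Emit:
carry_out(
  xyz=[
    [0.1,-0.11,0],
    [0.25,-0.27,0],
    [0.42,-0.46,0],
    [0.57,-0.63,0],
    [0.69,-0.76,0],
    [0.69,-0.76,0],
    [0.69,-0.76,0],
    [0.69,-0.76,0],
    [0.69,-0.76,0],
    [0.69,-0.76,0],
  ],
  rot=[
    [0,0,0.02],
    [0,0,0.05],
    [0,0,0.09],
    [0,0,0.13],
    [0,0,0.154],
    [0,0,0.154],
    [0,0,0.154],
    [0,0,0.154],
    [0,0,0.154],
    [0,0,0.154],
  ],
  claw=[-1,-1,-1,-1,-1,-1,-1,-1,-1,-1],
)

```text
time_s: 1.03
position: [247.5, -454.6, 205.5]
tcp_rot: [3.141, -0.003, -0.0]
force: [-0.4, -0.7, 0.8]
grip_width: 94.4
finger_force: 0.0
```

Emit:
carry_out(
  xyz=[
    [0.06,-0.08,0],
    [0.15,-0.2,0],
    [0.27,-0.36,0],
    [0.38,-0.52,0],
    [0.48,-0.66,0],
    [0.59,-0.81,0],
    [0.59,-0.81,0],
    [0.59,-0.81,0],
    [0.59,-0.81,0],
    [0.59,-0.81,0],
  ],
  rot=[
    [0,0,0],
    [0,0,0],
    [0,0,0],
    [0,0,0],
    [0,0,0],
    [0,0,0],
    [0,0,0],
    [0,0,0],
    [0,0,0],
    [0,0,0],
  ],
  claw=[-1,-1,-1,-1,-1,-1,-1,-1,-1,-1],
)

```text
time_s: 1.87
position: [365.7, -292.7, 205.4]
tcp_rot: [3.141, -0.004, -0.0]
force: [0.1, -1.0, 0.3]
grip_width: 93.7
finger_force: 0.0
```

Emit:
carry_out(
  xyz=[
    [0.06,-0.08,0],
    [0.15,-0.2,0],
    [0.27,-0.36,0],
    [0.38,-0.52,0],
    [0.48,-0.66,0],
    [0.59,-0.81,0],
    [0.59,-0.81,0],
    [0.59,-0.81,0],
    [0.59,-0.81,0],
    [0.59,-0.81,0],
  ],
  rot=[
    [0,0,0],
    [0,0,0],
    [0,0,0],
    [0,0,0],
    [0,0,0],
    [0,0,0],
    [0,0,0],
    [0,0,0],
    [0,0,0],
    [0,0,0],
  ],
  claw=[-1,-1,-1,-1,-1,-1,-1,-1,-1,-1],
)

```text
time_s: 2.7
position: [483.8, -130.9, 205.3]
tcp_rot: [3.141, -0.005, -0.001]
force: [0.4, -0.9, 0.4]
grip_width: 94.4
finger_force: 0.0
```

Run:
```python
from h import *
T=tool(); np.save("T1.npy",T); i=bot.capture("wrist")
cv2.imwrite("pics/w1.png",cv2.resize(i[:,:,::-1],(800,600),interpolation=cv2.INTER_CUBIC)); print(T[:3,3])
```

```text
[ 483.777 -130.906  205.34 ]
```

View pics/w1.png

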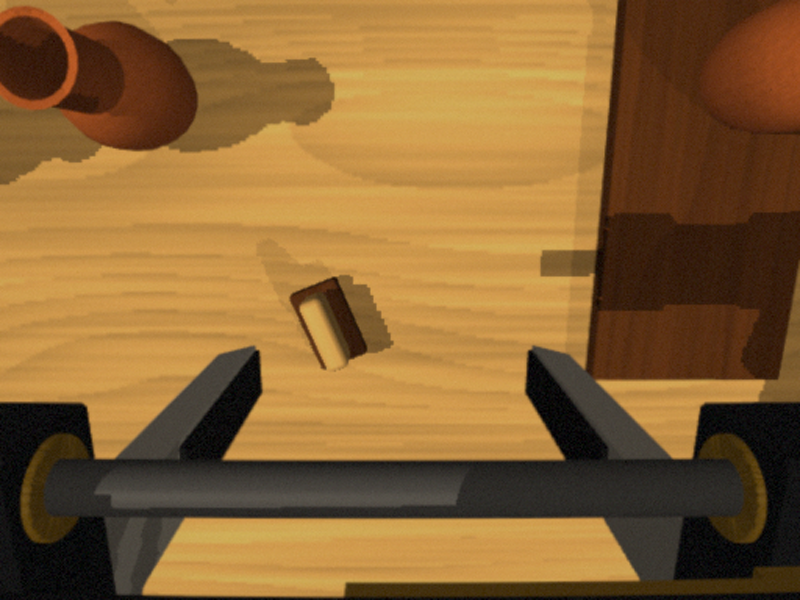

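Emit:
carry_out(
  xyz=[
    [0.06,-0.08,0],
    [0.15,-0.2,0],
    [0.27,-0.36,0],
    [0.38,-0.52,0],
    [0.48,-0.66,0],
    [0.595,-0.81,0],
    [0.595,-0.81,0],
    [0.595,-0.81,0],
    [0.595,-0.81,0],
    [0.595,-0.81,0],
  ],
  rot=[
    [0,0,0],
    [0,0,0],
    [0,0,0],
    [0,0,0],
    [0,0,0],
    [0,0,0],
    [0,0,0],
    [0,0,0],
    [0,0,0],
    [0,0,0],
  ],
  claw=[-1,-1,-1,-1,-1,-1,-1,-1,-1,-1],
)

```text
time_s: 3.58
position: [602.9, 31.1, 205.4]
tcp_rot: [3.141, -0.004, -0.0]
force: [0.6, 0.4, 0.1]
grip_width: 93.7
finger_force: 0.0
```

The wrist view shows the vase rim centred at (36,58). The stamp's grip top has corners (299,301), (319,292), (349,362) and (329,370), and its base's right-hand corners are at (335,278) and (367,354). The right board's front-left corner is at (591,377).

Run:
```python
from h import *
T=np.load("T1.npy"); w=lambda x,y,z: at("wrist",(x+.5)/1.5625-.5,(y+.5)/1.5625-.5,z,T)
print("vase rim",w(36,58,130))
st=[w(*q,42) for q in[(299,301),(319,292),(349,362),(329,370)]]
print("stamp",np.mean(st,0),np.arctan2(*((st[0]+st[1]-st[2]-st[3])[[1,0]])),np.linalg.norm(st[0]-st[3]),np.linalg.norm(st[0]-st[1]))
b=[w(291,297,14),w(335,278,14),w(367,354,14)]
print("base",(b[0]+b[2])/2,np.linalg.norm(b[0]-b[1]),np.linalg.norm(b[1]-b[2]),np.arctan2(*(b[1]-b[2])[[1,0]]))
print("board",w(591,377,18),w(783,378,18),w(618,0,18))
```

```text
vase rim [602.325  28.152 130.   ]
stamp [448.965 -84.843  42.   ] 0.36452262994348233 51.258074217024955 14.600574832448267
base [445.044 -84.98   14.   ] 34.305011955818 60.109047899098215 0.36845812078925927
board [ 407.075 -274.47    18.   ] [ 405.329 -417.875   18.   ] [ 656.952 -271.279   18.   ]
```

Emit:
carry_out(
  xyz=[
    [0,0.007,0.05],
    [0,0.007,0.13],
    [0,0.007,0.23],
    [0,0.007,0.33],
    [0,0.007,0.43],
    [0,0.007,0.52],
    [0,0.007,0.58],
    [0,0.007,0.61],
    [0,0.007,0.61],
    [0,0.007,0.61],
  ],
  rot=[
    [0,0,0],
    [0,0,0],
    [0,0,0],
    [0,0,0],
    [0,0,0],
    [0,0,0],
    [0,0,0],
    [0,0,0],
    [0,0,0],
    [0,0,0],
  ],
  claw=[-1,-1,-1,-1,-1,-1,-1,-1,-1,-1],
)

```text
time_s: 4.42
position: [603.6, 30.9, 83.9]
tcp_rot: [3.141, -0.001, 0.001]
force: [-0.3, -0.0, 0.9]
grip_width: 93.8
finger_force: 0.0
```

Emit:
carry_out(
  xyz=[
    [0,0,0],
    [0,0,0],
    [0,0,0],
    [0,0,0],
    [0,0,0],
    [0,0,0],
    [0,0,0],
    [0,0,0],
    [0,0,0],
    [0,0,0],
  ],
  rot=[
    [0,0,0],
    [0,0,0],
    [0,0,0],
    [0,0,0],
    [0,0,0],
    [0,0,0],
    [0,0,0],
    [0,0,0],
    [0,0,0],
    [0,0,0],
  ],
  claw=[-0.7,-0.5,-0.3,-0.1,0,0.1,0.2,0.3,0.4,0.5],
  newtons=20,
)

```text
time_s: 5.25
position: [603.4, 31.4, 83.5]
tcp_rot: [-3.141, 0.0, 0.0]
force: [-0.3, 0.9, 0.8]
grip_width: 43.4
finger_force: 20.0
```

The opening of 43.4 mm suggests the pads are touching the flared rim instead of the neck. I'll open, lower 5 mm and grip again.

Emit:
carry_out(
  xyz=[
    [0,0,0],
    [0,0,0],
    [0,0,0.013],
    [0,0,0.025],
    [0,0,0.025],
    [0,0,0.025],
    [0,0,0.025],
    [0,0,0.025],
    [0,0,0.025],
    [0,0,0.025],
  ],
  rot=[
    [0,0,0],
    [0,0,0],
    [0,0,0],
    [0,0,0],
    [0,0,0],
    [0,0,0],
    [0,0,0],
    [0,0,0],
    [0,0,0],
    [0,0,0],
  ],
  claw=[-0.3,-0.3,-0.3,-0.3,-0.1,0.1,0.3,0.5,0.5,0.5],
)

```text
time_s: 6.08
position: [603.3, 31.4, 78.4]
tcp_rot: [-3.142, 0.0, 0.0]
force: [0.2, 0.3, -0.5]
grip_width: 43.6
finger_force: 20.0
```

Emit:
carry_out(
  xyz=[
    [0,0,0],
    [0,0,-0.01],
    [0,0,-0.03],
    [0,0,-0.06],
    [0,0,-0.1],
    [0,0,-0.15],
    [0,0,-0.2],
    [0,0,-0.25],
    [0,0,-0.25],
    [0,0,-0.25],
  ],
  rot=[
    [0,0,0],
    [0,0,0],
    [0,0,0],
    [0,0,0],
    [0,0,0],
    [0,0,0],
    [0,0,0],
    [0,0,0],
    [0,0,0],
    [0,0,0],
  ],
  claw=[0.5,0.5,0.5,0.5,0.5,0.5,0.5,0.5,0.5,0.5],
  newtons=30,
)

```text
time_s: 6.92
position: [604.1, 31.2, 129.8]
tcp_rot: [3.141, -0.0, 0.004]
force: [-0.3, 0.6, -3.5]
grip_width: 43.0
finger_force: 30.0
```

Run:
```python
from h import *
T=tool(); s=bot.state(); print(T[:3,3],s["force"],s["grip_width"])
a=bot.capture("wrist"); b=bot.capture("side")
k=lambda i,x,y,w,h,f:cv2.resize(i[y:y+h,x:x+w],None,fx=f,fy=f,interpolation=cv2.INTER_CUBIC)
c=np.hstack([k(a,150,110,180,200,2.25),k(b,200,100,130,150,3)]); cv2.imwrite("pics/v1.png",c[:,:,::-1])
```

```text
[604.141  31.194 129.798] [-0.28   0.553 -3.479] 43.00347140739088
```

View pics/v1.png

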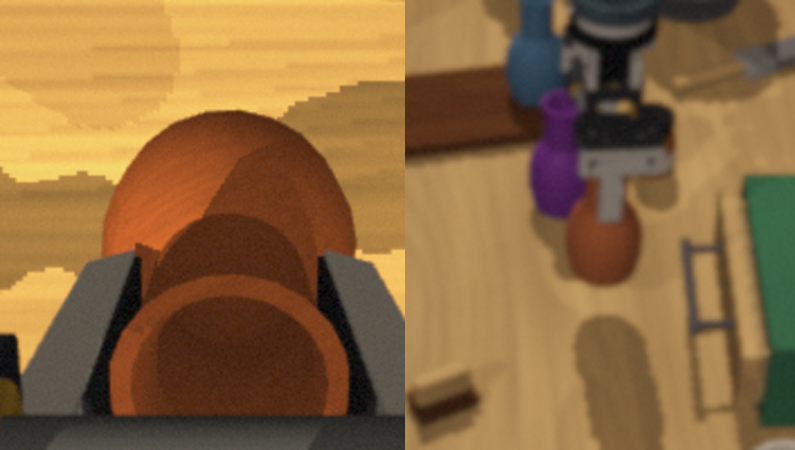

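The left half shows the vase held by its rim, centred between the fingers. The right half shows it hanging upright above its shadow, and the stamp and handle are where they were. I'll carry it to the right board.

Emit:
carry_out(
  xyz=[
    [-0.01,0.03,-0.03],
    [-0.03,0.1,-0.06],
    [-0.07,0.21,-0.09],
    [-0.11,0.34,-0.1],
    [-0.16,0.48,-0.1],
    [-0.21,0.62,-0.1],
    [-0.25,0.75,-0.1],
    [-0.29,0.85,-0.1],
    [-0.31,0.92,-0.1],
    [-0.32,0.95,-0.1],
  ],
  rot=[
    [0,0,0],
    [0,0,0],
    [0,0,0],
    [0,0,0],
    [0,0,0],
    [0,0,0],
    [0,0,0],
    [0,0,0],
    [0,0,0],
    [0,0,0],
  ],
  claw=[0.5,0.5,0.5,0.5,0.5,0.5,0.5,0.5,0.5,0.5],
)

```text
time_s: 7.85
position: [538.3, -161.6, 148.9]
tcp_rot: [3.141, -0.005, 0.0]
force: [0.2, -0.4, -3.1]
grip_width: 42.8
finger_force: 30.0
```

Emit:
carry_out(
  xyz=[
    [-0.01,0.03,0],
    [-0.03,0.1,0],
    [-0.07,0.21,0],
    [-0.11,0.34,0],
    [-0.16,0.48,0],
    [-0.21,0.62,0],
    [-0.25,0.75,0],
    [-0.29,0.85,0],
    [-0.31,0.92,0],
    [-0.32,0.95,0],
  ],
  rot=[
    [0,0,0],
    [0,0,0],
    [0,0,0],
    [0,0,0],
    [0,0,0],
    [0,0,0],
    [0,0,0],
    [0,0,0],
    [0,0,0],
    [0,0,0],
  ],
  claw=[0.5,0.5,0.5,0.5,0.5,0.5,0.5,0.5,0.5,0.5],
)

```text
time_s: 8.68
position: [474.8, -350.2, 148.6]
tcp_rot: [3.141, -0.002, 0.0]
force: [-0.5, 0.6, -4.0]
grip_width: 43.0
finger_force: 30.0
```

Emit:
carry_out(
  xyz=[
    [0,0,0],
    [0,0,0.02],
    [0,0,0.05],
    [0,0,0.09],
    [0,0,0.13],
    [0,0,0.17],
    [0,0,0.2],
    [0,0,0.22],
    [0,0,0.23],
    [0,0,0.24],
  ],
  rot=[
    [0,0,0],
    [0,0,0],
    [0,0,0],
    [0,0,0],
    [0,0,0],
    [0,0,0],
    [0,0,0],
    [0,0,0],
    [0,0,0],
    [0,0,0],
  ],
  claw=[0.5,0.5,0.5,0.5,0.5,0.5,0.5,0.5,0.5,0.5],
)

```text
time_s: 9.52
position: [475.3, -348.7, 100.2]
tcp_rot: [-3.142, 0.0, 0.0]
force: [-0.8, -0.2, -3.6]
grip_width: 43.0
finger_force: 30.0
```

Emit:
carry_out(
  xyz=[
    [0,0,0.003],
    [0,0,0.006],
    [0,0,0.009],
    [0,0,0.012],
    [0,0,0.014],
    [0,0,0.016],
    [0,0,0.017],
    [0,0,0.018],
    [0,0,0.018],
    [0,0,0.018],
  ],
  rot=[
    [0,0,0],
    [0,0,0],
    [0,0,0],
    [0,0,0],
    [0,0,0],
    [0,0,0],
    [0,0,0],
    [0,0,0],
    [0,0,0],
    [0,0,0],
  ],
  claw=[0.5,0.5,0.5,0.5,0.5,0.5,0.5,0.5,0.5,0.5],
)

```text
time_s: 10.35
position: [475.3, -348.7, 96.9]
tcp_rot: [3.142, -0.0, 0.0]
force: [0.1, 0.3, -4.1]
grip_width: 43.2
finger_force: 30.0
```

Emit:
carry_out(
  xyz=[
    [0,0,0.002],
    [0,0,0.004],
    [0,0,0.006],
    [0,0,0.008],
    [0,0,0.009],
    [0,0,0.01],
    [0,0,0.01],
    [0,0,0.01],
    [0,0,0.01],
    [0,0,0.01],
  ],
  rot=[
    [0,0,0],
    [0,0,0],
    [0,0,0],
    [0,0,0],
    [0,0,0],
    [0,0,0],
    [0,0,0],
    [0,0,0],
    [0,0,0],
    [0,0,0],
  ],
  claw=[0.5,0.5,0.5,0.5,0.5,0.5,0.5,0.5,0.5,0.5],
)

```text
time_s: 11.18
position: [475.9, -349.0, 96.4]
tcp_rot: [3.141, -0.0, 0.002]
force: [-1.9, 2.6, 6.3]
grip_width: 43.0
finger_force: 30.0
```

The vase is down on the board, so I'll release it and go up.

Emit:
carry_out(
  xyz=[
    [0,0,0.005],
    [0,0,0.005],
    [0,0,0.005],
    [0,0,0.005],
    [0,0,0.005],
    [0,0,0.005],
    [0,0,0.005],
    [0,0,0.005],
    [0,0,0.005],
    [0,0,0.005],
  ],
  rot=[
    [0,0,0],
    [0,0,0],
    [0,0,0],
    [0,0,0],
    [0,0,0],
    [0,0,0],
    [0,0,0],
    [0,0,0],
    [0,0,0],
    [0,0,0],
  ],
  claw=[0,-0.1,-0.2,-0.4,-0.6,-0.8,-0.9,-0.9,-0.9,-0.9],
)

```text
time_s: 12.02
position: [475.3, -348.7, 93.8]
tcp_rot: [3.142, -0.0, 0.0]
force: [1.6, 0.1, -0.2]
grip_width: 89.2
finger_force: 0.0
```

Emit:
carry_out(
  xyz=[
    [0,0,-0.03],
    [0,0,-0.08],
    [0,0,-0.15],
    [0,0,-0.25],
    [0,0,-0.36],
    [0,0,-0.46],
    [0,0,-0.53],
    [0,0,-0.57],
    [0,0,-0.57],
    [0,0,-0.57],
  ],
  rot=[
    [0,0,0],
    [0,0,0],
    [0,0,0],
    [0,0,0],
    [0,0,0],
    [0,0,0],
    [0,0,0],
    [0,0,0],
    [0,0,0],
    [0,0,0],
  ],
  claw=[-0.9,-0.9,-0.9,-0.9,-0.9,-0.9,-0.9,-0.9,-0.9,-0.9],
)

```text
time_s: 12.85
position: [475.3, -348.7, 208.1]
tcp_rot: [3.141, -0.0, 0.001]
force: [-0.7, 0.0, -0.7]
grip_width: 89.4
finger_force: 0.0
```

Run:
```python
from h import *
T=tool(); print(T[:3,3]); b=bot.capture("side"); a=bot.capture("top")
k=lambda i,x,y,w,h,f:cv2.resize(i[y:y+h,x:x+w],None,fx=f,fy=f,interpolation=cv2.INTER_CUBIC)
c=np.hstack([k(b,170,150,180,200,2),k(a,215,130,205,200,2)]); cv2.imwrite("pics/v2.png",c[:,:,::-1])
```

```text
[ 475.322 -348.707  208.14 ]
```

View pics/v2.png

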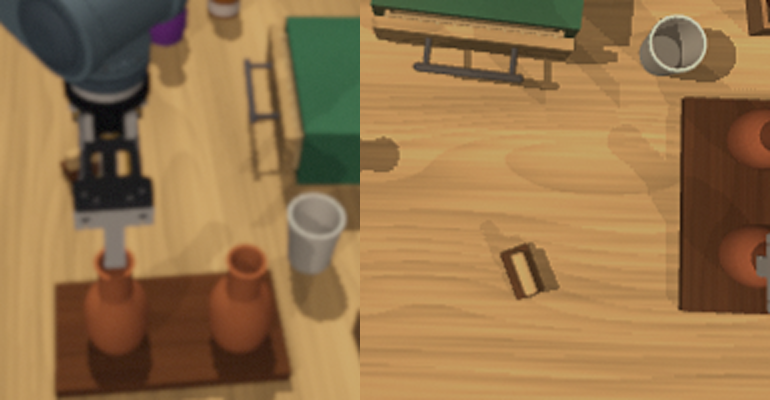

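The vase now stands upright on the right board, at (115,310) in the side half, in front of the terracotta pot at (240,300). The stamp is untouched. Next I go over the handle with the fingers turned to close along x.

Emit:
carry_out(
  xyz=[
    [0.02,-0.04,0],
    [0.07,-0.12,0],
    [0.15,-0.25,0],
    [0.23,-0.4,0],
    [0.32,-0.55,0],
    [0.4,-0.68,0],
    [0.46,-0.78,0],
    [0.5,-0.85,0],
    [0.5,-0.85,0],
    [0.5,-0.85,0],
  ],
  rot=[
    [0,0,-0.03],
    [0,0,-0.09],
    [0,0,-0.16],
    [0,0,-0.24],
    [0,0,-0.32],
    [0,0,-0.4],
    [0,0,-0.46],
    [0,0,-0.5],
    [0,0,-0.5],
    [0,0,-0.5],
  ],
  claw=[-0.5,-0.2,0,0.3,0.3,0.3,0.3,0.3,0.3,0.3],
)

```text
time_s: 13.78
position: [575.0, -178.0, 206.6]
tcp_rot: [-2.922, -1.15, 0.003]
force: [0.2, -0.4, -0.3]
grip_width: 33.0
finger_force: 0.0
```

Emit:
carry_out(
  xyz=[
    [0.05,-0.015,0],
    [0.14,-0.04,0.02],
    [0.27,-0.07,0.05],
    [0.42,-0.11,0.08],
    [0.58,-0.155,0.11],
    [0.73,-0.195,0.13],
    [0.86,-0.23,0.15],
    [0.95,-0.255,0.15],
    [0.95,-0.255,0.15],
    [0.95,-0.255,0.15],
  ],
  rot=[
    [0,0,-0.03],
    [0,0,-0.09],
    [0,0,-0.16],
    [0,0,-0.24],
    [0,0,-0.32],
    [0,0,-0.4],
    [0,0,-0.46],
    [0,0,-0.485],
    [0,0,-0.485],
    [0,0,-0.485],
  ],
  claw=[0.3,0.3,0.3,0.3,0.3,0.3,0.3,0.3,0.3,0.3],
)

```text
time_s: 14.62
position: [679.2, -12.6, 177.0]
tcp_rot: [-2.324, -2.113, 0.002]
force: [0.1, -0.7, 0.2]
grip_width: 33.2
finger_force: 0.0
```

Run:
```python
from h import *
T=tool(); np.save("T2.npy",T); print(T,bot.state()["grip_width"],bot.state()["qpos"])
cv2.imwrite("pics/w2.png",cv2.resize(bot.capture("wrist")[:,:,::-1],(800,600),interpolation=cv2.INTER_CUBIC))
```

```text
[[  0.095   0.995  -0.001 679.248]
 [  0.995  -0.095  -0.    -12.608]
 [ -0.     -0.001  -1.    177.012]
 [  0.      0.      0.      1.   ]] 33.196353017566445 [-0.185  0.337  1.499 -0.001  1.308 -0.09 ]
```

View pics/w2.png

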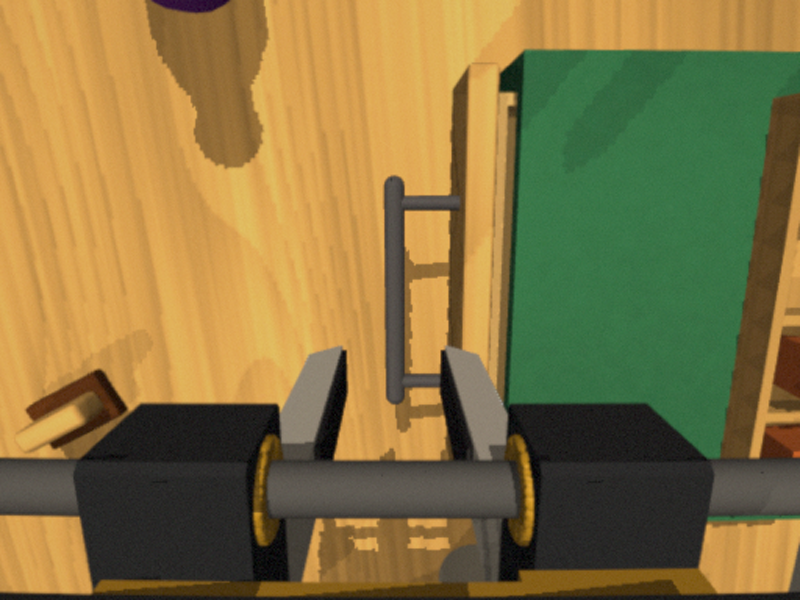

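The bar runs vertically in the picture, from (395,178) to (396,403), so the yaw matches. The top of the drawer front spans columns 468–498 and the fingers straddle the bar.

Run:
```python
from h import *
T=np.load("T2.npy"); w=lambda x,y,z: at("wrist",(x+.5)/1.5625-.5,(y+.5)/1.5625-.5,z,T)
L=lambda p:(np.linalg.inv(T)@np.r_[p,1])[:3]
for q in[(395,178,62),(396,403,62),(468,66,85),(498,66,85),(465,200,85),(495,200,85)]: p=w(*q); print(q,p,L(p))
```

```text
(395, 178, 62) [685.279  53.157  62.   ] [ 66.093  -0.073 114.982]
(396, 403, 62) [673.852 -75.296  62.   ] [-62.865   0.736 115.039]
(468, 66, 85) [724.271 101.404  85.   ] [117.81   34.134  91.91 ]
(498, 66, 85) [738.34  100.128  85.   ] [117.875  48.261  91.89 ]
(465, 200, 85) [718.811  39.484  85.   ] [55.651 34.572 91.938]
(495, 200, 85) [733.623  38.116  85.   ] [55.695 49.447 91.917]
```

Emit:
carry_out(
  xyz=[
    [0,0,0.04],
    [0,0,0.12],
    [0,0,0.22],
    [0,0,0.32],
    [0,0,0.42],
    [0,0,0.52],
    [0,0,0.6],
    [0,0,0.65],
    [0,0,0.67],
    [0,0,0.67],
  ],
  rot=[
    [0,0,0],
    [0,0,0],
    [0,0,0],
    [0,0,0],
    [0,0,0],
    [0,0,0],
    [0,0,0],
    [0,0,0],
    [0,0,0],
    [0,0,0],
  ],
  claw=[0.3,0.3,0.3,0.3,0.3,0.3,0.3,0.3,0.3,0.3],
)

```text
time_s: 15.5
position: [678.8, -12.6, 42.8]
tcp_rot: [-2.323, -2.113, 0.002]
force: [-1.1, -0.2, -0.7]
grip_width: 33.1
finger_force: 0.0
```

Emit:
carry_out(
  xyz=[
    [0,0,0],
    [0,0,0],
    [0,0,0],
    [0,0,0],
    [0,0,0],
    [0,0,0],
    [0,0,0],
    [0,0,0],
    [0,0,0],
    [0,0,0],
  ],
  rot=[
    [0,0,0],
    [0,0,0],
    [0,0,0],
    [0,0,0],
    [0,0,0],
    [0,0,0],
    [0,0,0],
    [0,0,0],
    [0,0,0],
    [0,0,0],
  ],
  claw=[0.5,0.7,0.9,1,1,1,1,1,1,1],
  newtons=25,
)

```text
time_s: 16.33
position: [680.4, -12.0, 45.0]
tcp_rot: [2.322, 2.114, 0.001]
force: [-0.7, 0.5, 6.4]
grip_width: 10.0
finger_force: 25.0
```

Emit:
carry_out(
  xyz=[
    [0,-0.02,0],
    [0,-0.06,0],
    [0,-0.13,0],
    [0,-0.21,0],
    [0,-0.3,0],
    [0,-0.4,0],
    [0,-0.5,0],
    [0,-0.6,0],
    [0,-0.7,0],
    [0,-0.76,0],
  ],
  rot=[
    [0,0,0],
    [0,0,0],
    [0,0,0],
    [0,0,0],
    [0,0,0],
    [0,0,0],
    [0,0,0],
    [0,0,0],
    [0,0,0],
    [0,0,0],
  ],
  claw=[1,1,1,1,1,1,1,1,1,1],
)

```text
time_s: 17.17
position: [527.5, 1.7, 44.9]
tcp_rot: [2.32, 2.114, 0.0]
force: [1.9, -2.9, 5.1]
grip_width: 9.9
finger_force: 25.0
```

Emit:
carry_out(
  xyz=[
    [0,0,0],
    [0,0,0],
    [0,0,0],
    [0,0,0],
    [0,0,0],
    [0,0,0],
    [0,0,0],
    [0,0,0],
    [0,0,0],
    [0,0,0],
  ],
  rot=[
    [0,0,0],
    [0,0,0],
    [0,0,0],
    [0,0,0],
    [0,0,0],
    [0,0,0],
    [0,0,0],
    [0,0,0],
    [0,0,0],
    [0,0,0],
  ],
  claw=[1,1,1,0.8,0.6,0.4,0.3,0.3,0.3,0.3],
)

```text
time_s: 18.0
position: [527.9, 2.4, 43.5]
tcp_rot: [-2.322, -2.115, 0.001]
force: [0.0, 0.2, 0.0]
grip_width: 32.7
finger_force: 0.0
```

Emit:
carry_out(
  xyz=[
    [0,0,-0.04],
    [0,0,-0.12],
    [0,0,-0.22],
    [0,0,-0.33],
    [0,0,-0.44],
    [0,0,-0.54],
    [0,0,-0.6],
    [0,0,-0.6],
    [0,0,-0.6],
    [0,0,-0.6],
  ],
  rot=[
    [0,0,0],
    [0,0,0],
    [0,0,0],
    [0,0,0],
    [0,0,0],
    [0,0,0],
    [0,0,0],
    [0,0,0],
    [0,0,0],
    [0,0,0],
  ],
  claw=[0.3,0.3,0.3,0.3,0.3,0.3,0.3,0.3,0.3,0.3],
)

```text
time_s: 18.83
position: [527.4, 2.5, 162.5]
tcp_rot: [-2.322, -2.114, 0.002]
force: [-0.0, -0.5, 0.1]
grip_width: 32.8
finger_force: 0.0
```

Emit:
carry_out(
  xyz=[
    [-0.03,-0.02,0],
    [-0.08,-0.06,0],
    [-0.15,-0.11,0],
    [-0.23,-0.18,0],
    [-0.31,-0.24,0],
    [-0.38,-0.29,0],
    [-0.44,-0.34,0],
    [-0.47,-0.36,0],
    [-0.47,-0.36,0],
    [-0.47,-0.36,0],
  ],
  rot=[
    [0,0,0.06],
    [0,0,0.14],
    [0,0,0.22],
    [0,0,0.3],
    [0,0,0.38],
    [0,0,0.46],
    [0,0,0.54],
    [0,0,0.62],
    [0,0,0.7],
    [0,0,0.74],
  ],
  claw=[0.1,-0.1,-0.3,-0.3,-0.3,-0.3,-0.3,-0.3,-0.3,-0.3],
)

```text
time_s: 19.67
position: [446.5, -84.6, 162.1]
tcp_rot: [-3.089, -0.564, 0.004]
force: [-0.1, -0.3, -0.8]
grip_width: 61.2
finger_force: 0.0
```

Run:
```python
from h import *
T=tool(); np.save("T3.npy",T); print(T,bot.state()["grip_width"])
b=bot.capture("wrist"); a=bot.capture("top")
k=lambda i,x,y,w,h,f:cv2.resize(i[y:y+h,x:x+w],None,fx=f,fy=f,interpolation=cv2.INTER_CUBIC)
c=np.hstack([k(b,120,90,200,285,2),k(a,205,125,130,190,3)]); cv2.imwrite("pics/w3.png",c[:,:,::-1]); print(c.shape)
```

```text
[[  0.935   0.353  -0.003 446.534]
 [  0.353  -0.935   0.001 -84.558]
 [ -0.002  -0.002  -1.    162.109]
 [  0.      0.      0.      1.   ]] 61.15735494026419
(570, 790, 3)
```

View pics/w3.png

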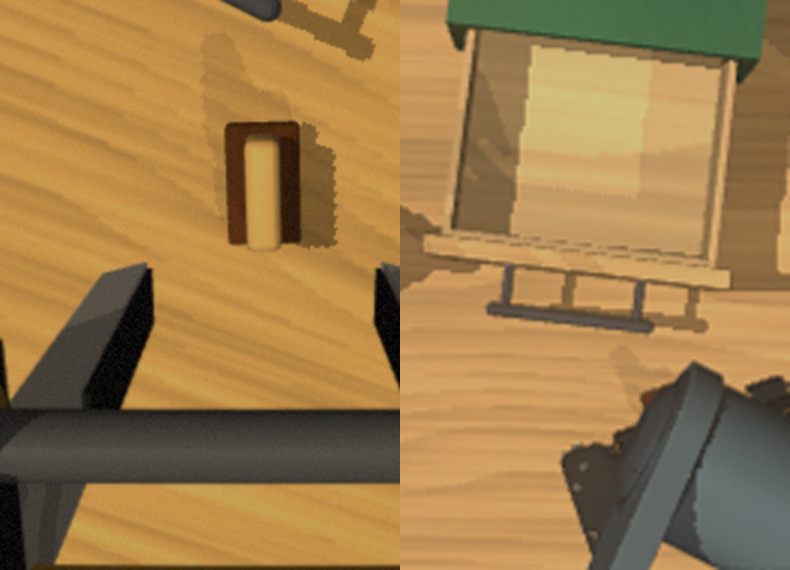

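The left half shows the stamp aligned with the tool. Its base has corners (226,122), (299,122), (300,242) and (229,243), and its grip top lies about (247–280, 140–248). The right half shows the drawer wide open, with the bar from (489,308) to (653,327) and the inner front face at about (450,234)–(710,258).

Run:
```python
from h import *
T=np.load("T3.npy"); w=lambda x,y,z: at("wrist",120+x/2-.25,90+y/2-.25,z,T)
L=lambda p:(np.linalg.inv(T)@np.r_[p,1])[:3]
for q in[(226,122,14),(299,122,14),(300,242,14),(229,243,14),(247,140,42),(280,140,42),(281,247,42),(247,247,42)]: p=w(*q); print(q,p,L(p))
t=lambda x,y,z: at("top",205+(x-400)/3-.33,125+y/3-.33,z)
h=[t(488,308,62),t(654,327,62)]; print("handle",h,np.mean(h,0)); print("drawer floor edge behind front rim z78",t(450,234,78),t(710,258,78))
```

```text
(226, 122, 14) [468.225 -56.354  14.   ] [ 30.583 -18.379 148.084]
(299, 122, 14) [480.496 -88.717  14.   ] [ 30.628  16.233 148.005]
(300, 242, 14) [ 425.52 -110.84   14.  ] [-28.618  17.504 148.132]
(229, 243, 14) [412.57 -78.2   14.  ] [-29.2   -17.606 148.215]
(247, 140, 42) [467.665 -67.983  42.   ] [ 25.889  -7.762 120.07 ]
(280, 140, 42) [472.768 -81.439  42.   ] [ 25.909   6.629 120.037]
(281, 247, 42) [427.499 -99.365  42.   ] [-22.774   7.404 120.143]
(247, 247, 42) [422.032 -84.973  42.   ] [-22.804  -7.992 120.178]
handle [array([533.477,  65.349,  62.   ]), array([522.67 , -63.422,  62.   ])] [528.074   0.964  62.   ]
drawer floor edge behind front rim z78 [588.892  95.49   78.   ] [ 576.55  -103.745   78.   ]
```

Emit:
carry_out(
  xyz=[
    [0.005,-0.002,0.04],
    [0.005,-0.002,0.12],
    [0.005,-0.002,0.22],
    [0.005,-0.002,0.33],
    [0.005,-0.002,0.44],
    [0.005,-0.002,0.54],
    [0.005,-0.002,0.62],
    [0.005,-0.002,0.68],
    [0.005,-0.002,0.71],
    [0.005,-0.002,0.715],
  ],
  rot=[
    [0,0,0],
    [0,0,0],
    [0,0,0],
    [0,0,0],
    [0,0,0],
    [0,0,0],
    [0,0,0],
    [0,0,0],
    [0,0,0],
    [0,0,0],
  ],
  claw=[-0.3,-0.3,-0.3,-0.3,-0.3,-0.3,-0.3,-0.3,-0.3,-0.3],
)

```text
time_s: 20.6
position: [447.1, -83.0, 18.9]
tcp_rot: [-3.086, -0.575, 0.005]
force: [0.3, -0.1, -0.1]
grip_width: 60.7
finger_force: 0.0
```

Emit:
carry_out(
  xyz=[
    [0,0,0],
    [0,0,0],
    [0,0,0],
    [0,0,0],
    [0,0,0],
    [0,0,0],
    [0,0,0],
    [0,0,0],
    [0,0,0],
    [0,0,0],
  ],
  rot=[
    [0,0,0],
    [0,0,0],
    [0,0,0],
    [0,0,0],
    [0,0,0],
    [0,0,0],
    [0,0,0],
    [0,0,0],
    [0,0,0],
    [0,0,0],
  ],
  claw=[0,0.2,0.4,0.6,0.8,0.9,0.9,0.9,0.9,0.9],
  newtons=20,
)

```text
time_s: 21.43
position: [448.7, -83.8, 21.0]
tcp_rot: [-3.089, -0.574, -0.0]
force: [-1.1, 1.1, 2.4]
grip_width: 15.5
finger_force: 20.0
```

Emit:
carry_out(
  xyz=[
    [0,0,-0.02],
    [0,0,-0.08],
    [0,0,-0.17],
    [0,0,-0.27],
    [0,0,-0.38],
    [0,0,-0.48],
    [0.03,0,-0.54],
    [0.07,0,-0.55],
    [0.1,0,-0.55],
    [0.1,0,-0.55],
  ],
  rot=[
    [0,0,0],
    [0,0,0],
    [0,0,0],
    [0,0,0],
    [0,0,0],
    [0,0,0],
    [0,0,0],
    [0,0,0],
    [0,0,0],
    [0,0,0],
  ],
  claw=[0.9,0.9,0.9,0.9,0.9,0.9,0.9,0.9,0.9,0.9],
)

```text
time_s: 22.27
position: [467.7, -76.1, 129.9]
tcp_rot: [-3.088, -0.575, 0.002]
force: [0.0, 0.5, -1.0]
grip_width: 15.9
finger_force: 20.0
```

Emit:
carry_out(
  xyz=[
    [0.04,0,0],
    [0.12,0,0],
    [0.24,0,0],
    [0.38,0,0],
    [0.53,0,0],
    [0.68,0,0],
    [0.81,0,0],
    [0.9,0,0],
    [0.95,0,0],
    [0.95,0,0],
  ],
  rot=[
    [0,0,0.02],
    [0,0,0.05],
    [0,0,0.1],
    [0,0,0.15],
    [0,0,0.2],
    [0,0,0.25],
    [0,0,0.29],
    [0,0,0.307],
    [0,0,0.307],
    [0,0,0.307],
  ],
  claw=[0.9,0.9,0.9,0.9,0.9,0.9,0.9,0.9,0.9,0.9],
)

```text
time_s: 23.1
position: [645.0, -7.4, 128.3]
tcp_rot: [-3.138, 0.144, 0.005]
force: [-0.1, 0.7, -1.1]
grip_width: 16.1
finger_force: 20.0
```

Run:
```python
from h import *
T=tool(); np.save("T4.npy",T); print(T,bot.state()["grip_width"],bot.state()["force"])
b=bot.capture("wrist"); a=bot.capture("side")
k=lambda i,x,y,w,h,f:cv2.resize(i[y:y+h,x:x+w],None,fx=f,fy=f,interpolation=cv2.INTER_CUBIC)
c=np.hstack([k(b,60,60,390,300,1.1),k(a,240,110,165,165,2)]); cv2.imwrite("pics/w4.png",c[:,:,::-1]); print(c.shape)
```

```text
[[  0.996  -0.092  -0.003 644.973]
 [ -0.092  -0.996   0.001  -7.405]
 [ -0.003  -0.     -1.    128.271]
 [  0.      0.      0.      1.   ]] 16.078450643763947 [-0.138  0.717 -1.057]
(330, 759, 3)
```

View pics/w4.png

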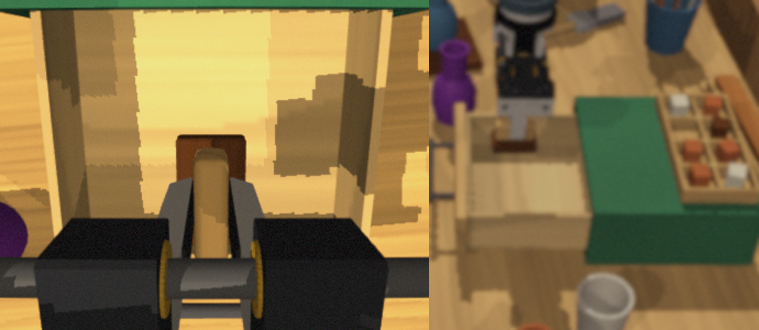

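The stamp is held level over the open drawer, clear of the side walls and of the chest's edge. I'll lower it.

Emit:
carry_out(
  xyz=[
    [0,0,0.03],
    [0,0,0.08],
    [0,0,0.14],
    [0,0,0.21],
    [0,0,0.28],
    [0,0,0.34],
    [0,0,0.38],
    [0,0,0.4],
    [0,0,0.415],
    [0,0,0.42],
  ],
  rot=[
    [0,0,0],
    [0,0,0],
    [0,0,0],
    [0,0,0],
    [0,0,0],
    [0,0,0],
    [0,0,0],
    [0,0,0],
    [0,0,0],
    [0,0,0],
  ],
  claw=[0.9,0.9,0.9,0.9,0.9,0.9,0.9,0.9,0.9,0.9],
)

```text
time_s: 24.03
position: [644.7, -8.4, 46.6]
tcp_rot: [-3.138, 0.146, -0.0]
force: [0.3, 0.6, -1.0]
grip_width: 15.5
finger_force: 20.0
```

Emit:
carry_out(
  xyz=[
    [0,0,0.003],
    [0,0,0.005],
    [0,0,0.007],
    [0,0,0.009],
    [0,0,0.01],
    [0,0,0.01],
    [0,0,0.01],
    [0,0,0.01],
    [0,0,0.01],
    [0,0,0.01],
  ],
  rot=[
    [0,0,0],
    [0,0,0],
    [0,0,0],
    [0,0,0],
    [0,0,0],
    [0,0,0],
    [0,0,0],
    [0,0,0],
    [0,0,0],
    [0,0,0],
  ],
  claw=[0.9,0.9,0.9,0.9,0.9,0.9,0.9,0.9,0.9,0.9],
)

```text
time_s: 24.87
position: [644.6, -8.4, 44.9]
tcp_rot: [-3.138, 0.146, 0.0]
force: [0.3, 0.3, -1.3]
grip_width: 15.9
finger_force: 20.0
```

Emit:
carry_out(
  xyz=[
    [0,0,0.003],
    [0,0,0.006],
    [0,0,0.009],
    [0,0,0.011],
    [0,0,0.013],
    [0,0,0.015],
    [0,0,0.017],
    [0,0,0.017],
    [0,0,0.017],
    [0,0,0.017],
  ],
  rot=[
    [0,0,0],
    [0,0,0],
    [0,0,0],
    [0,0,0],
    [0,0,0],
    [0,0,0],
    [0,0,0],
    [0,0,0],
    [0,0,0],
    [0,0,0],
  ],
  claw=[0.9,0.9,0.9,0.9,0.9,0.9,0.9,0.9,0.9,0.9],
)

```text
time_s: 25.7
position: [645.9, -8.5, 43.1]
tcp_rot: [3.138, -0.146, 0.004]
force: [-0.8, 0.9, 6.7]
grip_width: 16.1
finger_force: 20.0
```

The stamp has touched the drawer floor, so I'll release it and rise.

Emit:
carry_out(
  xyz=[
    [0,0,0],
    [0,0,0],
    [0,0,0],
    [0,0,0],
    [0,0,0],
    [0,0,0],
    [0,0,0],
    [0,0,0],
    [0,0,0],
    [0,0,0],
  ],
  rot=[
    [0,0,0],
    [0,0,0],
    [0,0,0],
    [0,0,0],
    [0,0,0],
    [0,0,0],
    [0,0,0],
    [0,0,0],
    [0,0,0],
    [0,0,0],
  ],
  claw=[0.6,0.5,0.4,0.2,0.1,0,0,0,0,0],
)

```text
time_s: 26.53
position: [644.6, -8.4, 41.5]
tcp_rot: [-3.138, 0.146, -0.0]
force: [0.0, 0.8, 0.2]
grip_width: 46.7
finger_force: 0.0
```

Emit:
carry_out(
  xyz=[
    [0,0,-0.03],
    [0,0,-0.1],
    [0,0,-0.2],
    [0,0,-0.33],
    [0,0,-0.48],
    [0,0,-0.62],
    [0,0,-0.73],
    [0,0,-0.78],
    [0,0,-0.8],
    [0,0,-0.8],
  ],
  rot=[
    [0,0,0],
    [0,0,0],
    [0,0,0],
    [0,0,0],
    [0,0,0],
    [0,0,0],
    [0,0,0],
    [0,0,0],
    [0,0,0],
    [0,0,0],
  ],
  claw=[0,0,0,0,0,0,0,0,0,0],
)

```text
time_s: 27.37
position: [644.9, -8.5, 202.6]
tcp_rot: [3.138, -0.146, 0.003]
force: [-0.3, 0.5, -1.1]
grip_width: 47.4
finger_force: 0.0
```

Run:
```python
from h import *
b=bot.capture("wrist"); a=bot.capture("side")
k=lambda i,x,y,w,h,f:cv2.resize(i[y:y+h,x:x+w],None,fx=f,fy=f,interpolation=cv2.INTER_CUBIC)
c=np.hstack([k(b,60,60,350,300,1.1),k(a,170,130,200,165,2)]); cv2.imwrite("pics/w5.png",c[:,:,::-1])
```

```text
(no output)
```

View pics/w5.png

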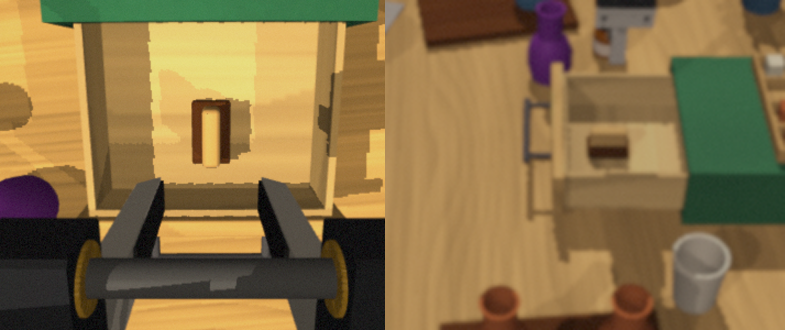

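The stamp lies flat and face down on the drawer floor, at (211,132) in the wrist half. The drawer is open and both terracotta vases stand on the board, so I'm handing the job in.

```bash
python3 -c "
from workcell import bot
print(bot.close_job())"
```

```text
the job is handed in; nothing more can be done
None
```

I handed the job in at about 27 s with the vase upright on the right-hand board beside the other terracotta pot, the drawer about 15 cm open, and the stamp flat and face down on its floor; no verdict was returned.

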